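Rinsed strainer bowls onto the drying rack, then start the dryer

ROBOT

A 6-joint arm with a two-finger parallel gripper is mounted at the origin on the work surface. World frame = base frame: x ahead of the robot, y to its left, z up, the work surface at z = 0. Lengths are in m, angles in rad, forces in N, time in s.
With the tool pointing down it reaches from about 0.275 to 0.775 m from the base axis. Payload 14.6 kg.
Tool frame: the origin (TCP) lies midway between the tips of the shut fingers; the grasp point (between the pads) lies 19 mm behind it; z points along the fingers, y is the line along which they close (so a half turn about z gives the same grasp; the last joint's range is limited). The gripper opens to 85 mm and grips with 20 to 120 N. Pads are 22 mm wide; open, the fingers measure 114 mm over their backs; the gripper's body (76 mm by 85 mm) begins 54 mm behind the grasp point. The pads swing forward as they close: fully open they stand 13 mm farther back than shut.
Start: joints at [-1.499, 0.263, -0.048, 1.259, 0, 1.415], TCP at [0.118, -0.512, 0.231] pointing down, gripper open.
Joint ranges: [-2.65, 2.65], [-0.89, 1.7], [-1.18, 1.37], [-2.13, 2.11], [-1.35, 1.29], [-3.14, 3.14]. Speed limits (rad/s): [1.89, 1.89, 2.57, 2.79, 3.14, 3.14].

INTERFACE

Orientations are given as a rotation vector (axis times angle).
In Python, from workcell import robot, eyes, spotter gives the robot as it stands. The module is installed in compiled form; this text tells all that it offers.
- The arm moves only by the shell command python3 -m handwheel 'ROWS' [FORCE]. ROWS is JSON, a list of rows, each a list of 7 numbers: the finger opening in mm, from 0 to 85.4, then the shift along the world's x, y, z scaled (see below), then the turn, a rotation vector about the world's x, y, z scaled (see below). A call has 1 to 12 rows; each row is the pose to reach, as a shift and turn from the pose commanded when the call began; what a row does not reach only later rows make up. The controller multiplies each number of a shift by 0.5 m and each number of a turn by 1.5 rad. A row lasts 1/12 s, in which the tool goes at most 41.7 mm and 7.16 degrees, less where a joint would pass 70% of its speed; a pose out of reach is approached as far as the arm can. A call with a number of a shift or a turn outside -1 to 1 is refused whole. A call with a gripper value outside its range is refused whole. The fingers move at their own pace and stop on an object; FORCE is the grip in N (left out, the last holds). Time passes only in rows, so rows that repeat a pose let the fingers close. It gives the time, the measured TCP pose, the force, the opening and the grip force at its end, in the units of the state.
- robot.get_state(): the state, without advancing time (a new reading comes with each control period).
- eyes.snapshot(name): name is "side" or "top"; returns the picture (400x640x3 uint8, blue, green, red); there is no depth.
- eyes.get_calibration(name): a dict with "intrinsics" (3x3 intrinsics, pixels), "cam_to_world" (4x4, takes a point from camera to world coordinates). Camera axes: x right, y up, looking along -z (the intrinsics and any distortion apply to the point x, -y, -z); pixel columns grow to the right and rows downward; lengths in m; the calibration is good to about 2 mm. A picture is of the moment at which its call begins. get_calibration takes no time and is no camera call.
- robot.sign_off(): hands the job in; it is judged then, once.
Trained networks look in the newest picture that a camera, given by its name, has taken for a name from the list of things; names that differ only in an ending like _2 or _b are one class to them, and where a whole thing is asked for, a point or a joint stands for the part that bears it (a point fixed in the world has none). Each returns a list of dicts, best first, with "score" (0 to 1); they miss things now and then, are a little off and sometimes report something else, mostly with a low value. They report only what shows in the picture. A call takes as long as a camera call. They do not tell look-alikes from the thing itself.
- spotter.masks_of(camera, query): "region" (400x640 bool, what is visible of it) and "bbox" ([left, top, width, height] in pixels, round what is visible of it).
- spotter.pinpoint(camera, query): "uv" ([column, row] in pixels: a listed point, or the origin of a listed thing).
The state is a dict: "clock": time; "q": joint angles; "qd": joint speeds; "tau": joint torques, N m; "tcp_pos": TCP position; "eef_rot": TCP orientation; "force": force on the tool from outside, world axes, zero at the start; "ft_torque": the same for the moment, N m; "finger_gap": opening from 0.0 (shut) to 1.0 (fully open); "grip_force": force on a finger pad.
Only numpy, scipy, OpenCV 4.12 (cv2) and the standard library are available. Lean on these libraries where they do the work, as an engineer would, in place of code of your own. Each camera call takes 0.05 s, during which the arm holds its last target. There are 200 camera calls.

TASK

Put every rinsed strainer bowl lying on the bench upside down over a peg of the drying rack, one bowl to a peg, upright and with its rim fully down on the rack's deck; lower each one on, do not let it drop. When all the bowls are on, press the start push on the control box fully down and let it spring back up. Leave the other stock on the bench where it lies.

Things in the scene. Friction and masses are not known exactly. Their poses are not given: they have to be found in the camera images.
- bowl0: Cast-aluminium strainer bowl (may be absent): straight eight-sided cup, 48 mm across flats, 80 long, 0.15 kg, 4 mm walls, hollow 40 mm across and 74 deep; closed end has a boss (18 mm dia, 6 long). Starts lying on a flat, two side flats upright, mouth turned roughly to the robot's left (+y). Origin: on its axis, halfway along the 80 mm; +x runs along the axis out of the mouth (level while lying).
- bowl0_mouth (a point): Centre of bowl0's open mouth, on its axis, 40 mm along +x from its origin.
- bowl0_end (a point): Centre of bowl0's closed end face (under the boss), on its axis, 40 mm along -x from its origin.
- bowl1: Cast-aluminium strainer bowl (may be absent): straight eight-sided cup, 48 mm across flats, 80 long, 0.15 kg, 4 mm walls, hollow 40 mm across and 74 deep; closed end has a boss (18 mm dia, 6 long). Starts lying on a flat, two side flats upright, mouth turned roughly to the robot's left (+y). Origin: on its axis, halfway along the 80 mm; +x runs along the axis out of the mouth (level while lying).
- bowl1_mouth (a point): Centre of bowl1's open mouth, on its axis, 40 mm along +x from its origin.
- bowl1_end (a point): Centre of bowl1's closed end face (under the boss), on its axis, 40 mm along -x from its origin.
- bowl2: Cast-aluminium strainer bowl (may be absent): straight eight-sided cup, 48 mm across flats, 80 long, 0.15 kg, 4 mm walls, hollow 40 mm across and 74 deep; closed end has a boss (18 mm dia, 6 long). Starts lying on a flat, two side flats upright, mouth turned roughly to the robot's left (+y). Origin: on its axis, halfway along the 80 mm; +x runs along the axis out of the mouth (level while lying).
- bowl2_mouth (a point): Centre of bowl2's open mouth, on its axis, 40 mm along +x from its origin.
- bowl2_end (a point): Centre of bowl2's closed end face (under the boss), on its axis, 40 mm along -x from its origin.
- bowl3: Cast-aluminium strainer bowl (may be absent): straight eight-sided cup, 48 mm across flats, 80 long, 0.15 kg, 4 mm walls, hollow 40 mm across and 74 deep; closed end has a boss (18 mm dia, 6 long). Starts lying on a flat, two side flats upright, mouth turned roughly to the robot's left (+y). Origin: on its axis, halfway along the 80 mm; +x runs along the axis out of the mouth (level while lying).
- bowl3_mouth (a point): Centre of bowl3's open mouth, on its axis, 40 mm along +x from its origin.
- bowl3_end (a point): Centre of bowl3's closed end face (under the boss), on its axis, 40 mm along -x from its origin.
- rack: Fixed drying rack: low grey metal box 110 (x) x 360 (y) x 30 (z) mm with a row of four upright round steel pegs along its y axis, 85 mm apart, each 22 mm in diameter and 55 mm tall above the deck, the last 10 mm tapering to 10 mm. Origin: centre of underside; the row (y) runs roughly away from the robot, x across it roughly to the robot's right; z up.
- peg0 (a point): Foot of peg 0 on its axis, on the rack's deck (30 mm above the bench); at rack y = -127.5 mm. The peg's tip is 55 mm above this point. Every peg takes one bowl of any number.
- peg1 (a point): Foot of peg 1 on its axis, on the rack's deck (30 mm above the bench); at rack y = -42.5 mm. The peg's tip is 55 mm above this point. Every peg takes one bowl of any number.
- peg2 (a point): Foot of peg 2 on its axis, on the rack's deck (30 mm above the bench); at rack y = 42.5 mm. The peg's tip is 55 mm above this point. Every peg takes one bowl of any number.
- peg3 (a point): Foot of peg 3 on its axis, on the rack's deck (30 mm above the bench); at rack y = 127.5 mm. The peg's tip is 55 mm above this point. Every peg takes one bowl of any number.
- start (a joint): Travel of the start push in m: 0 up, 0.006 fully down; it is sprung, takes 5 N to go fully down and comes back by itself.
- start_top (a point): Centre of the top face of the round black start push (32 mm dia), which points up, on a grey control box 70 x 70 x 30 mm fixed to the bench to the right of the rack (seen from the robot).
- elbow: Brass street elbow, about 60 mm, lying; not to be disturbed.
- cross: Galvanised cross fitting, 100 x 100 x 44 mm, lying; not to be disturbed.
- escutcheon: White porcelain escutcheon, a flat ring 72 mm across, 12 mm high, among the bowls; not to be disturbed.
- switchplate: Black bakelite toggle switch plate, 115 x 70 mm, 28 mm high at its toggle, lying loose (not the start push); not to be disturbed.
Not all that is in view belongs to the job. Leave any pink look-alike of the bowl3 alone. Leave any pink or red look-alike of the bowl0 alone.

How it is judged:
On the way, in this order (a step that is already met when the one before it is completed fails the run):
1. every bowl present sits mouth down over a peg, its rim on the rack's deck (z of each of bowl0_mouth, bowl1_mouth, bowl2_mouth, bowl3_mouth in the frame of rack below 0.034 m and (horizontal distance between each of bowl0_mouth, bowl0_end and peg0 below 0.013 m or horizontal distance between each of bowl0_mouth, bowl0_end and peg1 below 0.013 m or horizontal distance between each of bowl0_mouth, bowl0_end and peg2 below 0.013 m or horizontal distance between each of bowl0_mouth, bowl0_end and peg3 below 0.013 m) and (horizontal distance between each of bowl1_mouth, bowl1_end and peg0 below 0.013 m or horizontal distance between each of bowl1_mouth, bowl1_end and peg1 below 0.013 m or horizontal distance between each of bowl1_mouth, bowl1_end and peg2 below 0.013 m or horizontal distance between each of bowl1_mouth, bowl1_end and peg3 below 0.013 m) and (horizontal distance between each of bowl2_mouth, bowl2_end and peg0 below 0.013 m or horizontal distance between each of bowl2_mouth, bowl2_end and peg1 below 0.013 m or horizontal distance between each of bowl2_mouth, bowl2_end and peg2 below 0.013 m or horizontal distance between each of bowl2_mouth, bowl2_end and peg3 below 0.013 m) and (horizontal distance between each of bowl3_mouth, bowl3_end and peg0 below 0.013 m or horizontal distance between each of bowl3_mouth, bowl3_end and peg1 below 0.013 m or horizontal distance between each of bowl3_mouth, bowl3_end and peg2 below 0.013 m or horizontal distance between each of bowl3_mouth, bowl3_end and peg3 below 0.013 m)), for 0.2 s.
2. the start push is pressed fully down (value of joint start above 0.005 m), for 0.05 s.
At the end, for the whole second after the job is handed in: Every bowl present is mouth down over a peg (mouth centre and closed-end centre each within 13 mm of the peg's axis, seen from above; mouth no more than 4 mm above the deck) and at rest, and the start push is up again (within 1.5 mm) (all of step 1 and value of joint start below 0.0015 m and linear speed of each of bowl0, bowl1, bowl2, bowl3 below 0.03 m/s); the robot touches nothing.
It fails at once if any of the other stock is shoved more than 60 mm from where it lay (distance of any of elbow, cross, escutcheon, switchplate from where it was at the start of the episode above 0.06 m).
It fails at once if a bowl is dropped onto a peg: it falls faster than 0.5 m/s over the pegs, its mouth already below the peg's tip and still over 12 mm above the deck ((linear speed of bowl0 above 0.5 m/s and z of bowl0_mouth in the frame of rack between 0.042 and 0.08 m and x of bowl0_mouth in the frame of rack between -0.025 and 0.025 m and y of bowl0_mouth in the frame of rack between -0.155 and 0.155 m) or (linear speed of bowl1 above 0.5 m/s and z of bowl1_mouth in the frame of rack between 0.042 and 0.08 m and x of bowl1_mouth in the frame of rack between -0.025 and 0.025 m and y of bowl1_mouth in the frame of rack between -0.155 and 0.155 m) or (linear speed of bowl2 above 0.5 m/s and z of bowl2_mouth in the frame of rack between 0.042 and 0.08 m and x of bowl2_mouth in the frame of rack between -0.025 and 0.025 m and y of bowl2_mouth in the frame of rack between -0.155 and 0.155 m) or (linear speed of bowl3 above 0.5 m/s and z of bowl3_mouth in the frame of rack between 0.042 and 0.08 m and x of bowl3_mouth in the frame of rack between -0.025 and 0.025 m and y of bowl3_mouth in the frame of rack between -0.155 and 0.155 m)).
Of bowl0, bowl1, bowl2, bowl3 only 3 to 4 are there at a start; the rules pass over those that are not, and their reading is None.
At some moment in a run one of bowl0, bowl1, bowl2, bowl3 may be knocked a few centimetres aside while the robot is not near it.
It also fails if it takes over 210 s, if anything falls off the work surface, if the arm or the gripper's body presses on something with over 40 N, if the wrist force passes 120 N, or if a joint passes its speed limit or range.

## Working session

There is one attempt and no reset: what is moved stays moved. The work goes in short steps, Python scripts to look and compute and a shell command to move; the robot and the scene stay as the last step left them, time stands still between calls to the robot, and variables do not carry over. Pictures are saved under pics/ and viewed, at most 14 in all, crops included, and the job is handed in when it is done.

```bash
mkdir -p pics; ls; python3 - <<'E'
from workcell import robot,eyes,spotter
import cv2,numpy as np
for n in("top","side"):
    cv2.imwrite(f"pics/{n}0.png",eyes.snapshot(n))
    c=eyes.get_calibration(n);print(n,c)
s=robot.get_state();print(s)
E
```

```text
pics
top {'intrinsics': array([[472.00885869,   0.        , 318.08311286],
       [  0.        , 472.00885869, 198.33220875],
       [  0.        ,   0.        ,   1.        ]]), 'cam_to_world': array([[-0.0046557 ,  0.99621792, -0.08676512,  0.43620772],
       [-0.99992678, -0.00366874,  0.01153112,  0.05446739],
       [ 0.01116919,  0.08681245,  0.99616206,  1.35772294],
       [ 0.        ,  0.        ,  0.        ,  1.        ]])}
side {'intrinsics': array([[436.40107804,   0.        , 328.17205888],
       [  0.        , 436.40107804, 205.40584481],
       [  0.        ,   0.        ,   1.        ]]), 'cam_to_world': array([[-0.94707712,  0.1982192 , -0.25249571,  0.25763491],
       [-0.3209845 , -0.59390648,  0.73772898,  0.89967243],
       [-0.00372679,  0.77973344,  0.62610053,  0.79455254],
       [ 0.        ,  0.        ,  0.        ,  1.        ]])}
{'clock': 0.1, 'q': array([-1.49931900e+00,  2.63474397e-01, -4.88253050e-02,  1.25940082e+00,
       -2.39233903e-05,  1.41550447e+00]), 'qd': array([-0.00061073, -0.00063238,  0.00028631, -0.00033582,  0.00026698,
       -0.00015938]), 'tau': array([ 6.09439754e-03, -6.38571668e+01,  3.85068011e+01,  9.77778167e-03,
        3.85014550e-05,  1.51797491e-05]), 'tcp_pos': array([ 0.11801208, -0.5113326 ,  0.23089122]), 'eef_rot': array([-3.12052142e+00, -3.55343136e-01, -2.19515741e-05]), 'force': array([0.09988976, 0.3080391 , 0.42516407]), 'ft_torque': array([ 0.04056892,  0.00308285, -0.04819168]), 'grip_force': 0.0, 'finger_gap': 0.9976437803282517}
```

View pics/top0.png

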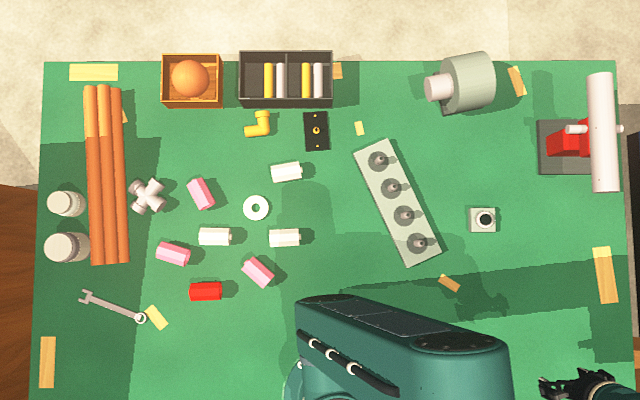

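View pics/side0.png

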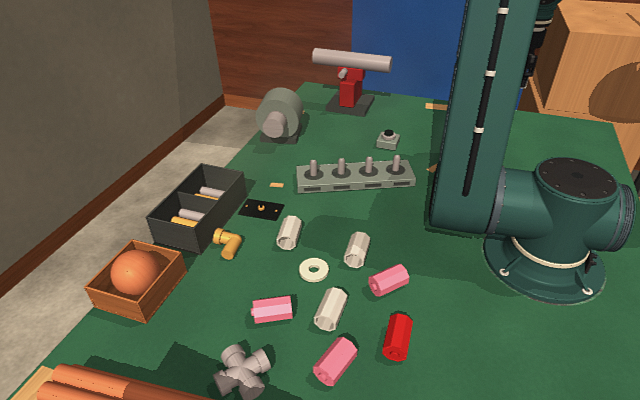

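Side view shows three white bowls with mouths toward +y (top view at (286,172), (284,238) and (215,237)). Possible confusions are the pinks at (200,193), (172,254) and (258,272) and the red at (206,291), which I leave alone, plus the white ring at (256,207). The rack pegs run from (381,160) to (420,243) and the start push is at (486,219). Next I measure all of these.

```bash
cat > h.py <<'E'
from workcell import robot,eyes,spotter
import cv2,numpy as np
from scipy.optimize import minimize
from scipy.spatial.transform import Rotation as R
def cal(n):
    c=eyes.get_calibration(n); return c["intrinsics"],np.array(c["cam_to_world"])
def proj(n,P):
    K,T=cal(n); p=(np.asarray(P)-T[:3,3])@T[:3,:3]
    p=p*[1,-1,-1]; q=p@K.T; return q[:,:2]/q[:,2:]
def ray(n,uv,z):
    K,T=cal(n); d=np.linalg.inv(K)@[uv[0],uv[1],1]; d=T[:3,:3]@(d*[1,-1,-1])
    return T[:3,3]+d*(z-T[2,3])/d[2]
def hull(n,x,y,yaw):
    a=np.pi/8+np.arange(8)*np.pi/4; r=.024/np.cos(np.pi/8)
    ring=np.c_[0*a,r*np.cos(a),r*np.sin(a)]
    b=np.c_[0*a,.009*np.cos(a),.009*np.sin(a)]
    P=np.r_[ring+[.04,0,0],ring-[.04,0,0],b-[.046,0,0]]
    P=R.from_euler('z',yaw).apply(P)+[x,y,.024]
    m=np.zeros((800,1280),np.uint8)
    cv2.fillConvexPoly(m,np.round(cv2.convexHull((proj(n,P)*2).astype(np.float32))[:,0]*16).astype(np.int32),1,shift=4)
    return cv2.resize(m.astype(np.float32),(640,400),interpolation=cv2.INTER_AREA)
def fit(n,mask,p0):
    m=mask.astype(np.float32)
    f=lambda p:1-np.minimum(hull(n,p[0],p[1],p[2]*20),m).sum()/np.maximum(hull(n,p[0],p[1],p[2]*20),m).sum()
    s=[minimize(f,[p0[0],p0[1],y/20],method='Nelder-Mead',options=dict(initial_simplex=np.array([p0[0],p0[1],y/20])+np.array([[0,0,0],[.01,0,0],[0,.01,0],[0,0,.01]]))) for y in(1.3,1.57,1.9)]
    b=min(s,key=lambda r:r.fun); return b.x[0],b.x[1],b.x[2]*20,1-b.fun
E
python3 - <<'E'
from h import *
for n in("top","side"):
    im=eyes.snapshot(n)
    for q in("bowl0","bowl1"):
        for d in spotter.masks_of(n,q)[:8]:
            u=d["region"]; yy,xx=np.nonzero(u); c=(xx.mean(),yy.mean())
            if d["score"]<.3: continue
            col=np.median(im[u],0); P=ray(n,c,.024)
            print(n,q,round(d["score"],2),np.round(c),col,P[:2].round(3), np.round(fit(n,u,P[:2]),3) if col.min()>140 else "")
    for q in("peg0","peg1","peg2","peg3","start_top"):
        z=.035 if 's' in q else .03
        for d in spotter.pinpoint(n,q)[:4]: print(n,q,round(d["score"],2),np.round(d["uv"],1),ray(n,d["uv"],z).round(4))
c=cv2.imread("pics/top0.png")[140:310,130:330]; cv2.imwrite("pics/crop1.png",cv2.resize(c,None,fx=3.5,fy=3.5))
E
```

```text
top bowl0 0.98 [285. 237.] [235. 250. 255.] [0.443 0.134] [0.442 0.134 1.61  0.909]
top bowl0 0.91 [206. 291.] [ 46.  65. 255.] [0.294 0.353] 
top bowl0 0.89 [286. 172.] [241. 253. 255.] [0.629 0.129] [0.628 0.129 1.752 0.946]
top bowl0 0.81 [173. 253.] [212. 197. 255.] [0.399 0.446] [0.399 0.444 1.248 0.958]
top bowl0 0.7 [258. 272.] [224. 211. 255.] [0.347 0.209] [0.348 0.209 0.824 0.925]
top bowl0 0.64 [201. 194.] [226. 214. 255.] [0.566 0.37 ] [0.567 0.37  0.497 0.931]
top bowl0 0.61 [216. 236.] [243. 253. 255.] [0.448 0.327] [0.447 0.328 1.563 0.867]
top bowl1 0.98 [285. 237.] [235. 250. 255.] [0.443 0.134] [0.442 0.134 1.61  0.909]
top bowl1 0.91 [206. 291.] [ 46.  65. 255.] [0.294 0.353] 
top bowl1 0.89 [286. 172.] [241. 253. 255.] [0.629 0.129] [0.628 0.129 1.752 0.946]
top bowl1 0.81 [173. 253.] [212. 197. 255.] [0.399 0.446] [0.399 0.444 1.248 0.958]
top bowl1 0.7 [258. 272.] [224. 211. 255.] [0.347 0.209] [0.348 0.209 0.824 0.925]
top bowl1 0.64 [201. 194.] [226. 214. 255.] [0.566 0.37 ] [0.567 0.37  0.497 0.931]
top bowl1 0.61 [216. 236.] [243. 253. 255.] [0.448 0.327] [0
[... 2006 characters left out ...]
.3 174.5] [ 0.6492 -0.1332  0.03  ]
side peg0 0.86 [395.9 168.4] [ 0.4245 -0.2432  0.03  ]
side peg0 0.66 [369.4 170.9] [ 0.4995 -0.2036  0.03  ]
side peg1 0.96 [316.3 174.5] [ 0.6492 -0.1332  0.03  ]
side peg1 0.86 [395.9 168.4] [ 0.4245 -0.2432  0.03  ]
side peg1 0.66 [369.4 170.9] [ 0.4995 -0.2036  0.03  ]
side peg2 0.96 [316.3 174.5] [ 0.6492 -0.1332  0.03  ]
side peg2 0.86 [395.9 168.4] [ 0.4245 -0.2432  0.03  ]
side peg2 0.66 [369.4 170.9] [ 0.4995 -0.2036  0.03  ]
side peg3 0.96 [316.3 174.5] [ 0.6492 -0.1332  0.03  ]
side peg3 0.86 [395.9 168.4] [ 0.4245 -0.2432  0.03  ]
side peg3 0.66 [369.4 170.9] [ 0.4995 -0.2036  0.03  ]
side start_top 0.43 [388.5 131.9] [ 0.4953 -0.4532  0.035 ]
```

View pics/crop1.png

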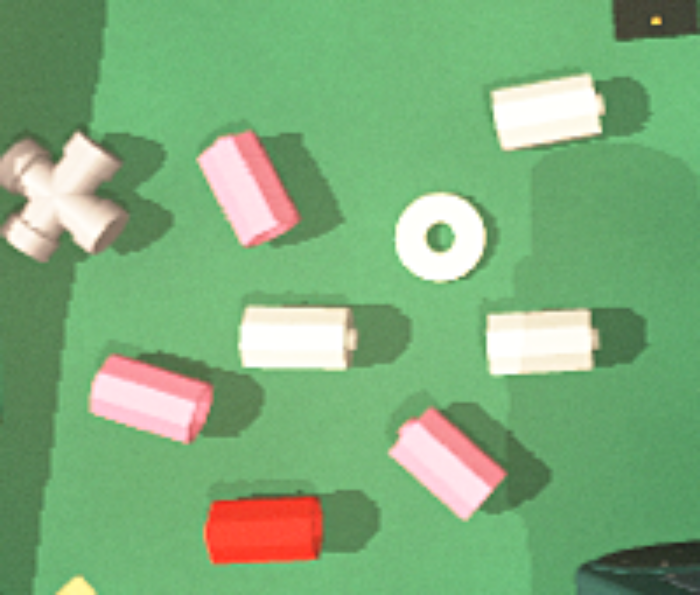

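The crop confirms exactly three cream bowls with the boss on the right, so all three mouths face +y. Two cameras agree on their positions to within 2 mm. I'll grasp tilted 45° and place tilted 45° (a 90° flip about the closing line), and a script works out each move.

```bash
cat > mv.py <<'E'
import sys
from h import *
# usage: mv.py grasp x y yaw z | place x y mouthz | down x y z
A=np.radians(45); OFF=.025; S=.010
PA=.452
def ori(m,n):
    z=np.sin(A)*m+np.cos(A)*n; y=-np.cross(m,n); return np.c_[np.cross(y,z),y,z]
def target(k,*v):
    Z=np.array([0,0,1.])
    if k=="grasp":
        x,y,w,h=v; m=np.array([np.cos(w),np.sin(w),0]); r=ori(m,-Z); g=np.array([x,y,h])-S*m
    elif k=="place":
        x,y,mz=v; hh=np.array([np.sin(PA),-np.cos(PA),0]); r=ori(-Z,hh); g=np.array([x,y,mz+.04+S])
    else:
        x,y,h=v; r=R.from_rotvec(robot.get_state()["eef_rot"]).as_matrix(); return np.array([x,y,h]),r
    return g+OFF*r[:,2],r
def tell(k,*v):
    p,r=target(k,*v); s=robot.get_state(); r0=R.from_rotvec(s["eef_rot"])
    t=(R.from_matrix(r)*r0.inv()).as_rotvec()
    print("shift",((p-s["tcp_pos"])/.5).round(3),"turn",(t/1.5).round(3),"deg",np.degrees(np.linalg.norm(t)).round(1),"mm",(np.linalg.norm(p-s["tcp_pos"])*1000).round(1))
    print("q",s["q"].round(2),"tcp",s["tcp_pos"].round(4),"gap",round(s["finger_gap"]*85.4,1),"grip",s["grip_force"],"F",s["force"].round(1),"t",s["clock"])
if __name__=="__main__": tell(sys.argv[1],*map(float,sys.argv[2:]))
E
python3 mv.py grasp .628 .130 1.753 .17
python3 - <<'E'
from h import *
# triangulate start_top
uv={"top":(487.8,219.2),"side":(388.5,131.9)}
for z in(.03,.04,.05,.06): print(z,[ray(n,uv[n],z)[:2].round(4) for n in uv])
E
```

```text
shift [ 1.017  1.298 -0.158] turn [ 0.481 -0.316  0.96 ] deg 96.2 mm 828.4
q [-1.5   0.26 -0.05  1.26 -0.    1.42] tcp [ 0.1181 -0.5116  0.2313] gap 84.9 grip 0.0 F [-0.2  0.6 -0.4] t 0.9
0.03 [array([ 0.4909, -0.44  ]), array([ 0.4968, -0.4621])]
0.04 [array([ 0.4905, -0.4363]), array([ 0.4937, -0.4443])]
0.05 [array([ 0.4901, -0.4325]), array([ 0.4906, -0.4264])]
0.06 [array([ 0.4897, -0.4288]), array([ 0.4875, -0.4086])]
```

```bash
python3 -m handwheel '[[70,0,0,0.2,0,0,0],[70,0.2,0.2,0.25,0,0,0.3],[70,0.5,0.7,0.25,0,0,0.7],[70,0.5,0.7,0.25,0,0,0.7],[70,0.5,0.7,0.25,0,0,0.7],[70,0.5,0.7,0.25,0,0,0.7],[70,0.5,0.7,0.25,0,0,0.7],[70,0.8,1,0.25,0,0,0.9],[70,0.8,1,0.25,0,0,0.9],[70,0.8,1,0.25,0,0,0.9],[70,0.8,1,0.25,0,0,0.9],[70,0.8,1,0.25,0,0,0.9]]' 40; python3 -m handwheel '[[70,0,0,0,0,0,0],[70,0,0,0,0,0,0],[70,0,0,0,0,0,0]]'; python3 mv.py grasp .628 .130 1.753 .17
```

```text
clock: 1.9
tcp_pos: [0.3953, -0.1561, 0.3424]
eef_rot: [2.207, 2.235, 0.0]
force: [-0.3, -1.0, -0.3]
finger_gap: 0.818
grip_force: 0.0
clock: 2.15
tcp_pos: [0.3944, -0.1581, 0.3419]
eef_rot: [-2.215, -2.228, 0.0]
force: [-1.1, -0.4, -0.4]
finger_gap: 0.819
grip_force: 0.0
shift [ 0.464  0.591 -0.379] turn [0.522 0.049 0.111] deg 46.1 mm 421.1
q [-0.57  0.08  0.01  1.51 -0.    0.99] tcp [ 0.3944 -0.1581  0.3419] gap 70.0 grip 0.0 F [-1.1 -0.4 -0.4] t 2.15
```

```bash
for i in 1; do python3 -m handwheel '[[70,0.46,0.59,-0.38,0.522,0.049,0.111],[70,0.46,0.59,-0.38,0.522,0.049,0.111],[70,0.46,0.59,-0.38,0.522,0.049,0.111],[70,0.46,0.59,-0.38,0.522,0.049,0.111],[70,0.46,0.59,-0.38,0.522,0.049,0.111],[70,0.46,0.59,-0.38,0.522,0.049,0.111],[70,0.46,0.59,-0.38,0.522,0.049,0.111],[70,0.46,0.59,-0.38,0.522,0.049,0.111],[70,0.46,0.59,-0.38,0.522,0.049,0.111],[70,0.46,0.59,-0.38,0.522,0.049,0.111],[70,0.46,0.59,-0.38,0.522,0.049,0.111],[70,0.46,0.59,-0.38,0.522,0.049,0.111]]'; done
cat > see.py <<'E'
import sys
from h import *
# refit white bowls on the bench
for n in sys.argv[1:]:
    im=eyes.snapshot(n)
    for d in spotter.masks_of(n,"bowl0"):
        u=d["region"]; b,g,r=np.median(im[u],0)
        if d["score"]<.3 or r-g>30: continue
        yy,xx=np.nonzero(u); c=(xx.mean(),yy.mean()); P=ray(n,c,.024)
        print(n,round(d["score"],2),np.round(c),u.sum(),np.round(fit(n,u,P[:2]),3))
E
python3 see.py side; python3 mv.py grasp .628 .130 1.753 .025
```

```text
clock: 3.15
tcp_pos: [0.6245, 0.1364, 0.1506]
eef_rot: [-1.575, -1.888, -0.651]
force: [-0.2, 0.1, 0.4]
finger_gap: 0.82
grip_force: 0.0
side 0.91 [289. 232.] 618 [0.628 0.131 1.738 0.956]
side 0.64 [357. 250.] 712 [0.442 0.136 1.61  0.967]
side 0.59 [330. 309.] 963 [0.447 0.331 1.549 0.958]
shift [ 0.004  0.005 -0.29 ] turn [ 0.    -0.     0.002] deg 0.2 mm 145.0
q [-0.22  0.67  0.17  1.44  0.71  1.03] tcp [0.6244 0.135  0.1523] gap 70.1 grip 0.0 F [-0.7  0.1  0.3] t 3.25
```

```bash
python3 -m handwheel '[[70,0.004,0.005,-0.07,0,0,0],[70,0.004,0.005,-0.14,0,0,0],[70,0.004,0.005,-0.2,0,0,0],[70,0.004,0.005,-0.26,0,0,0],[70,0.004,0.005,-0.29,0,0,0],[70,0.004,0.005,-0.29,0,0,0],[70,0.004,0.005,-0.29,0,0,0]]'; python3 mv.py grasp .628 .130 1.745 .025;  python3 -m handwheel '[[30,0,0,0,0,0,0],[30,0,0,0,0,0,0],[30,0,0,0,0,0,0],[30,0,0,0,0,0,0],[30,0,0,0,0,0,0],[30,0,0,0,0,0,0],[30,0,0,0,0,0,0],[30,0,0,0,0,0,0]]' 50
python3 -m handwheel '[[30,0,0,0.05,0,0,0],[30,0,0,0.12,0,0,0],[30,0,0,0.2,0,0,0],[30,0,0,0.3,0,0,0],[30,0,0,0.3,0,0,0],[30,0,0,0.3,0,0,0],[30,0,0,0.3,0,0,0]]'
python3 mv.py place .650 -.1325 .16
python3 -c "
from h import *
cv2.imwrite('pics/s1.png',eyes.snapshot('side')[60:360,150:550])"
```

```text
clock: 3.83
tcp_pos: [0.6265, 0.1377, 0.0078]
eef_rot: [-1.577, -1.888, -0.653]
force: [-0.2, -0.2, 0.6]
finger_gap: 0.817
grip_force: 0.0
shift [ 0.    -0.    -0.001] turn [-0.    -0.    -0.003] deg 0.3 mm 0.5
q [-0.21  0.79  0.    1.14  0.71  1.04] tcp [0.6265 0.1377 0.0078] gap 69.7 grip 0.0 F [-0.2 -0.2  0.6] t 3.8333
clock: 4.5
tcp_pos: [0.6274, 0.1387, 0.0089]
eef_rot: [-1.575, -1.892, -0.655]
force: [-1.8, -5.6, 7.0]
finger_gap: 0.56
grip_force: 50.9
clock: 5.08
tcp_pos: [0.6265, 0.1392, 0.1572]
eef_rot: [-1.575, -1.891, -0.653]
force: [-0.6, 0.8, -3.1]
finger_gap: 0.559
grip_force: 52.3
shift [ 0.062 -0.575  0.07 ] turn [-0.997 -0.326  0.141] deg 91.0 mm 291.4
q [-0.21  0.67  0.18  1.45  0.71  1.04] tcp [0.6265 0.1392 0.1572] gap 47.8 grip 52.27396253038023 F [-0.6  0.8 -3.1] t 5.0833
```

View pics/s1.png

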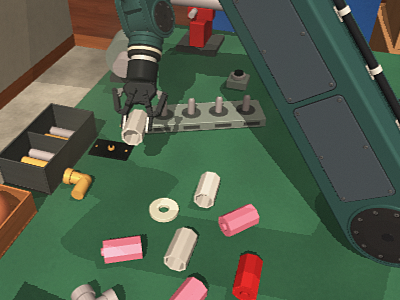

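The bowl is in the gripper (crop ~(133,125)). Next: flip it high, then carry it to peg 3.

```bash
python3 -m handwheel '[[30,0.01,-0.02,0.05,-0.08,-0.026,0.011],[30,0.02,-0.05,0.1,-0.16,-0.053,0.023],[30,0.03,-0.1,0.15,-0.25,-0.08,0.035],[30,0.03,-0.15,0.2,-0.33,-0.11,0.046],[30,0.04,-0.2,0.2,-0.42,-0.136,0.06],[30,0.04,-0.25,0.2,-0.5,-0.163,0.07],[30,0.05,-0.3,0.2,-0.58,-0.19,0.08],[30,0.05,-0.35,0.2,-0.66,-0.217,0.094],[30,0.06,-0.4,0.2,-0.75,-0.245,0.106],[30,0.06,-0.45,0.2,-0.83,-0.27,0.118],[30,0.06,-0.5,0.2,-0.91,-0.3,0.13],[30,0.06,-0.5,0.2,-0.997,-0.326,0.141]]'
python3 mv.py place .650 -.1325 .12
```

```text
clock: 6.13
tcp_pos: [0.6555, -0.1137, 0.2559]
eef_rot: [1.347, 2.108, -0.483]
force: [1.0, -0.1, -1.8]
finger_gap: 0.553
grip_force: 52.3
shift [ 0.004 -0.069 -0.207] turn [-0.052 -0.018  0.01 ] deg 4.8 mm 109.3
q [-0.05  0.29 -0.16  0.74 -0.6   0.97] tcp [ 0.6555 -0.1137  0.2559] gap 47.2 grip 52.30808779126164 F [ 1.  -0.1 -1.8] t 6.1333
```

```bash
python3 -m handwheel '[[30,0.004,-0.069,-0.02,-0.052,-0.018,0.01],[30,0.004,-0.069,-0.07,-0.052,-0.018,0.01],[30,0.004,-0.069,-0.14,-0.052,-0.018,0.01],[30,0.004,-0.069,-0.2,-0.052,-0.018,0.01],[30,0.004,-0.069,-0.2,-0.052,-0.018,0.01],[30,0.004,-0.069,-0.2,-0.052,-0.018,0.01]]'
python3 mv.py place .650 -.1325 .03
python3 -c "
from h import *
a=eyes.snapshot('side')[60:260,220:520];b=eyes.snapshot('top')[100:300,280:480]
cv2.imwrite('pics/s2.png',np.hstack([cv2.resize(a,(0,0),fx=1.6,fy=1.6),cv2.resize(b,(320,320))]))"
```

```text
clock: 6.63
tcp_pos: [0.6571, -0.145, 0.1546]
eef_rot: [1.286, 2.064, -0.53]
force: [-0.1, -0.2, -0.9]
finger_gap: 0.557
grip_force: 52.3
shift [ 0.001 -0.007 -0.185] turn [-0.004 -0.004 -0.002] deg 0.5 mm 92.4
q [-0.08  0.36 -0.42  0.33 -0.65  0.88] tcp [ 0.6571 -0.145   0.1546] gap 47.6 grip 52.318037656787055 F [-0.1 -0.2 -0.9] t 6.6333
```

View pics/s2.png

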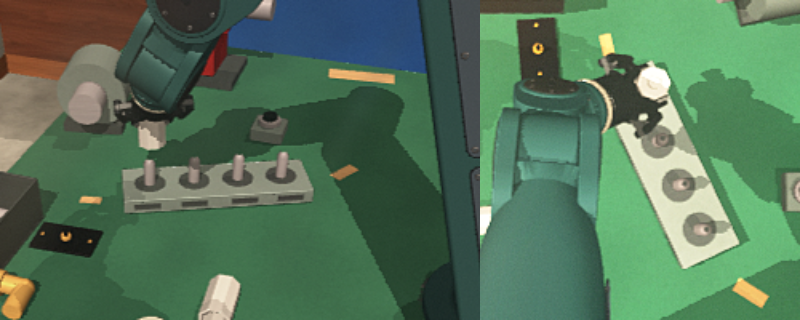

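Bowl hangs mouth down above peg 3 in both views. I'll check the boss pixel against the projection, then lower.

```bash
python3 - <<'E'
from h import *
print(proj("top",[[.65,-.1325,.207]]), "seen",280+173*200/320,100+80*200/320)
E
python3 -m handwheel '[[30,0.001,-0.007,-0.02,0,0,0],[30,0.001,-0.007,-0.05,0,0,0],[30,0.001,-0.007,-0.08,0,0,0],[30,0.001,-0.007,-0.11,0,0,0],[30,0.001,-0.007,-0.13,0,0,0],[30,0.001,-0.007,-0.15,0,0,0],[30,0.001,-0.007,-0.165,0,0,0],[30,0.001,-0.007,-0.172,0,0,0],[30,0.001,-0.007,-0.176,0,0,0],[30,0.001,-0.007,-0.176,0,0,0]]'
python3 mv.py place .650 -.1325 .03
```

```text
[[388.09731642 152.31584674]] seen 388.125 150.0
clock: 7.57
tcp_pos: [0.6593, -0.1486, 0.0695]
eef_rot: [1.286, 2.059, -0.526]
force: [-0.8, 0.1, -1.6]
finger_gap: 0.556
grip_force: 52.4
shift [-0.003  0.    -0.014] turn [-0.004 -0.    -0.002] deg 0.4 mm 7.4
q [-0.09  0.46 -0.54  0.1  -0.65  0.87] tcp [ 0.6593 -0.1486  0.0695] gap 47.5 grip 52.4368521465658 F [-0.8  0.1 -1.6] t 7.5667
```

Lower the last few mm until contact shows in the force.

```bash
python3 -m handwheel '[[30,-0.002,0,-0.004,0,0,0],[30,-0.002,0,-0.008,0,0,0],[30,-0.002,0,-0.012,0,0,0],[30,-0.002,0,-0.014,0,0,0],[30,-0.002,0,-0.014,0,0,0]]'
python3 mv.py place .650 -.1325 .03
```

```text
clock: 7.98
tcp_pos: [0.6587, -0.1491, 0.0645]
eef_rot: [1.285, 2.054, -0.528]
force: [-9.1, 4.8, 19.6]
finger_gap: 0.556
grip_force: 55.1
shift [-0.002  0.001 -0.004] turn [-0.002  0.002 -0.001] deg 0.2 mm 2.5
q [-0.09  0.47 -0.55  0.08 -0.65  0.87] tcp [ 0.6587 -0.1491  0.0645] gap 47.5 grip 55.1395683451301 F [-9.1  4.8 19.6] t 7.9833
```

```bash
python3 -m handwheel '[[30,0,0,0.003,0,0,0],[68,0,0,0.003,0,0,0],[68,0,0,0.003,0,0,0],[68,0,0,0.003,0,0,0],[68,0,0,0.003,0,0,0],[68,-0.02,0.041,0.046,0,0,0],[68,-0.045,0.09,0.1,0,0,0],[68,-0.07,0.145,0.16,0,0,0],[68,-0.1,0.2,0.3,0,0,0],[68,-0.1,0.2,0.3,0,0,0],[68,-0.1,0.2,0.35,0,0,0],[68,-0.1,0.2,0.35,0,0,0]]'
python3 -c "
from h import *
a=eyes.snapshot('side')[60:260,220:520];b=eyes.snapshot('top')[100:300,280:480]
cv2.imwrite('pics/s3.png',np.hstack([cv2.resize(a,(0,0),fx=1.6,fy=1.6),cv2.resize(b,(320,320))]))"
python3 see.py side; python3 mv.py grasp .442 .135 1.61 .17
```

```text
clock: 8.98
tcp_pos: [0.6097, -0.0477, 0.2428]
eef_rot: [1.285, 2.054, -0.52]
force: [-0.2, -0.3, 0.8]
finger_gap: 0.795
grip_force: 0.0
side 0.91 [357. 249.] 639 [0.443 0.134 1.69  0.92 ]
side 0.69 [330. 309.] 973 [0.447 0.33  1.557 0.962]
side 0.69 [315. 163.] 419 [ 0.676 -0.201  1.938  0.902]
shift [-0.332  0.383 -0.167] turn [ 1.017  0.257 -0.218] deg 92.1 mm 266.7
q [ 0.1   0.25 -0.31  0.68 -0.72  1.09] tcp [ 0.6075 -0.0488  0.2357] gap 68.0 grip 0.0 F [-0.4 -0.1 -1.2] t 9.1833
```

View pics/s3.png

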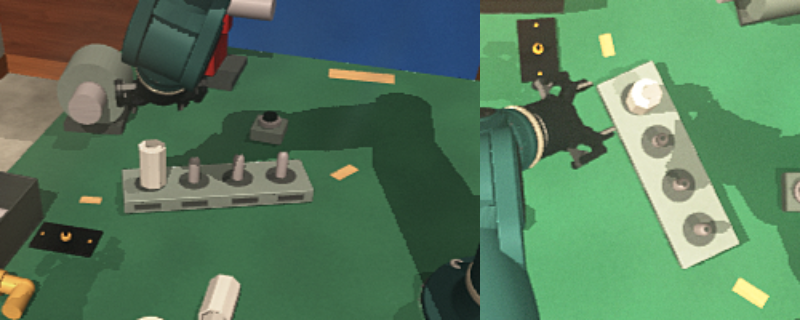

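Bowl 1 stands upright and fully down on peg 3. Next is the bowl at (0.4425, 0.134).

```bash
python3 -m handwheel '[[68,-0.03,0.03,0,0.085,0.021,-0.018],[68,-0.06,0.06,0,0.17,0.043,-0.036],[68,-0.09,0.1,0,0.254,0.064,-0.054],[68,-0.12,0.13,0,0.34,0.086,-0.073],[68,-0.15,0.16,0,0.42,0.107,-0.09],[68,-0.18,0.2,0,0.51,0.128,-0.109],[68,-0.21,0.24,0,0.6,0.15,-0.127],[68,-0.24,0.28,0,0.68,0.17,-0.145],[68,-0.27,0.31,0,0.763,0.193,-0.163],[68,-0.3,0.34,0,0.847,0.214,-0.18],[68,-0.33,0.37,0,0.93,0.235,-0.2],[68,-0.332,0.383,-0.03,0.99,0.257,-0.218]]'
python3 see.py side top; python3 mv.py grasp .4425 .134 1.62 .12
```

```text
clock: 10.18
tcp_pos: [0.441, 0.1439, 0.2236]
eef_rot: [-1.763, -1.88, -0.645]
force: [2.1, -0.1, 0.6]
finger_gap: 0.794
grip_force: 0.0
side 0.91 [357. 250.] 684 [0.442 0.136 1.632 0.958]
side 0.84 [315. 162.] 469 [ 0.675 -0.201  1.905  0.83 ]
side 0.58 [331. 309.] 979 [0.447 0.33  1.561 0.968]
top 0.85 [281. 238.] 381 [0.442 0.137 1.629 0.694]
top 0.65 [215. 236.] 546 [0.447 0.328 1.563 0.955]
top 0.54 [382. 160.] 391 [ 0.662 -0.147  2.344  0.653]
shift [ 0.    -0.001 -0.237] turn [ 0.072  0.011 -0.007] deg 6.3 mm 118.7
q [-0.26  0.23 -0.31  1.27  0.64  1.16] tcp [0.442 0.142 0.221] gap 67.9 grip 0.0 F [ 0.7 -0.2  0.7] t 10.3833
```

```bash
python3 -m handwheel '[[68,0,-0.001,-0.05,0.072,0.011,-0.007],[68,0,-0.001,-0.12,0.072,0.011,-0.007],[68,0,-0.001,-0.2,0.072,0.011,-0.007],[68,0,-0.001,-0.237,0.072,0.011,-0.007],[68,0,-0.001,-0.3,0.072,0.011,-0.007],[68,0,-0.001,-0.36,0.072,0.011,-0.007],[68,0,-0.001,-0.41,0.072,0.011,-0.007],[68,0,-0.001,-0.425,0.072,0.011,-0.007],[68,0,-0.001,-0.425,0.072,0.011,-0.007]]'; python3 mv.py grasp .4425 .134 1.62 .025
```

```text
clock: 11.13
tcp_pos: [0.442, 0.1426, 0.0089]
eef_rot: [-1.707, -1.798, -0.71]
force: [-0.3, 1.0, -0.0]
finger_gap: 0.796
grip_force: 0.0
shift [ 0.    -0.002 -0.003] turn [-0.001  0.001 -0.002] deg 0.2 mm 1.8
q [-0.31  0.54 -0.61  0.76  0.72  1.08] tcp [0.442  0.1426 0.0089] gap 68.0 grip 0.0 F [-0.3  1.  -0. ] t 11.1333
```

```bash
python3 -m handwheel '[[30,0,0,-0.002,0,0,0],[30,0,0,-0.002,0,0,0],[30,0,0,-0.002,0,0,0],[30,0,0,-0.002,0,0,0],[30,0,0,-0.002,0,0,0],[30,0,0,-0.002,0,0,0],[30,0,0,-0.002,0,0,0],[30,0,0,0.05,0,0,0],[30,0,0,0.12,0,0,0],[30,0,0,0.2,0,0,0],[30,0,0,0.28,0,0,0],[30,0,0,0.36,0,0,0]]' 50
python3 mv.py place .5745 -.1695 .22
```

```text
clock: 12.13
tcp_pos: [0.4414, 0.1424, 0.1922]
eef_rot: [-1.708, -1.798, -0.714]
force: [1.7, -0.3, -2.5]
finger_gap: 0.553
grip_force: 52.1
shift [ 0.282 -0.656  0.12 ] turn [-1.022 -0.26   0.208] deg 92.4 mm 361.8
q [-0.31  0.3  -0.37  1.24  0.73  1.08] tcp [0.4414 0.1424 0.1922] gap 47.2 grip 52.13779739337042 F [ 1.7 -0.3 -2.5] t 12.1333
```

```bash
python3 -m handwheel '[[30,0.02,-0.03,0.06,-0.084,-0.022,0.017],[30,0.04,-0.08,0.12,-0.168,-0.043,0.035],[30,0.07,-0.13,0.14,-0.252,-0.065,0.052],[30,0.1,-0.18,0.14,-0.336,-0.087,0.069],[30,0.12,-0.24,0.14,-0.42,-0.108,0.087],[30,0.15,-0.3,0.14,-0.504,-0.13,0.104],[30,0.18,-0.36,0.14,-0.588,-0.152,0.121],[30,0.2,-0.42,0.14,-0.672,-0.173,0.139],[30,0.22,-0.48,0.14,-0.756,-0.195,0.156],[30,0.25,-0.54,0.14,-0.84,-0.217,0.173],[30,0.27,-0.6,0.14,-0.92,-0.238,0.19],[30,0.28,-0.65,0.14,-1,-0.26,0.208]]'
python3 mv.py place .5745 -.1695 .12
```

```text
clock: 13.13
tcp_pos: [0.5827, -0.184, 0.2614]
eef_rot: [1.362, 2.117, -0.456]
force: [0.9, -0.7, -2.0]
finger_gap: 0.554
grip_force: 52.1
shift [-0.001 -0.003 -0.218] turn [-0.069 -0.016  0.01 ] deg 6.2 mm 109.1
q [-0.21  0.14 -0.34  0.62 -0.52  0.81] tcp [ 0.5827 -0.184   0.2614] gap 47.3 grip 52.134153745137155 F [ 0.9 -0.7 -2. ] t 13.1333
```

```bash
python3 -m handwheel '[[30,0,-0.003,0,-0.069,-0.016,0.01],[30,0,-0.003,-0.06,-0.069,-0.016,0.01],[30,0,-0.003,-0.13,-0.069,-0.016,0.01],[30,0,-0.003,-0.19,-0.069,-0.016,0.01],[30,0,-0.003,-0.21,-0.069,-0.016,0.01],[30,0,-0.003,-0.21,-0.069,-0.016,0.01],[30,0,-0.003,-0.21,-0.069,-0.016,0.01]]'
python3 mv.py place .5745 -.1695 .036
python3 -c "
from h import *
a=eyes.snapshot('side')[60:260,220:520];b=eyes.snapshot('top')[100:300,280:480]
cv2.imwrite('pics/s4.png',np.hstack([cv2.resize(a,(0,0),fx=1.6,fy=1.6),cv2.resize(b,(320,320))]))
print((proj('top',[[.5745,-.1695,.21]])-[280,100])*1.6)"
```

```text
clock: 13.72
tcp_pos: [0.5818, -0.1841, 0.155]
eef_rot: [1.29, 2.059, -0.529]
force: [0.1, -0.1, -2.0]
finger_gap: 0.556
grip_force: 52.3
shift [ 0.001 -0.003 -0.173] turn [-0.004 -0.002  0.   ] deg 0.4 mm 86.7
q [-0.17  0.24 -0.62  0.19 -0.61  0.78] tcp [ 0.5818 -0.1841  0.155 ] gap 47.5 grip 52.25835054181516 F [ 0.1 -0.1 -2. ] t 13.7167
[[198.21909237 131.92447003]]
```

View pics/s4.png

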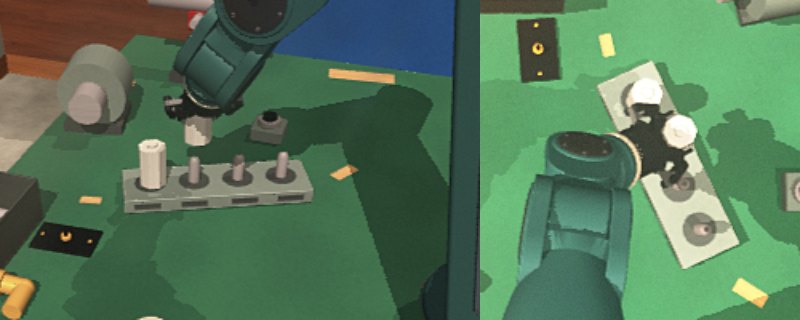

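The boss is at crop (200,131) against a predicted (198,132), so it is centred over peg 2. Lowering now.

```bash

python3 -m handwheel '[[30,0.001,-0.003,-0.02,0,0,0],[30,0.001,-0.003,-0.05,0,0,0],[30,0.001,-0.003,-0.08,0,0,0],[30,0.001,-0.003,-0.11,0,0,0],[30,0.001,-0.003,-0.13,0,0,0],[30,0.001,-0.003,-0.15,0,0,0],[30,0.001,-0.003,-0.165,0,0,0],[30,0.001,-0.003,-0.172,0,0,0],[30,0.001,-0.003,-0.177,0,0,0],[30,0.001,-0.003,-0.181,0,0,0],[30,0.001,-0.003,-0.181,0,0,0]]'
python3 mv.py place .5745 -.1695 .03
```

```text
clock: 14.73
tcp_pos: [0.5831, -0.186, 0.0655]
eef_rot: [1.29, 2.056, -0.529]
force: [-2.4, -1.3, 4.2]
finger_gap: 0.553
grip_force: 52.9
shift [-0.002  0.001 -0.006] turn [-0.003 -0.     0.001] deg 0.3 mm 3.4
q [-0.18  0.38 -0.75 -0.08 -0.61  0.78] tcp [ 0.5831 -0.186   0.0655] gap 47.2 grip 52.91129088727757 F [-2.4 -1.3  4.2] t 14.7333
```

```bash
python3 -m handwheel '[[30,-0.001,0,-0.002,0,0,0],[30,-0.001,0,-0.003,0,0,0],[68,-0.001,0,-0.002,0,0,0],[68,-0.001,0,-0.002,0,0,0],[68,-0.001,0,-0.002,0,0,0],[68,-0.02,0.041,0.046,0,0,0],[68,-0.045,0.09,0.1,0,0,0],[68,-0.07,0.145,0.16,0,0,0],[68,-0.1,0.2,0.3,0,0,0],[68,-0.1,0.2,0.3,0,0,0],[68,-0.1,0.2,0.35,0,0,0],[68,-0.1,0.2,0.35,0,0,0]]'
python3 see.py side; python3 mv.py grasp .447 .329 1.56 .2
```

```text
clock: 15.73
tcp_pos: [0.5344, -0.0848, 0.2449]
eef_rot: [1.289, 2.053, -0.523]
force: [1.0, -0.0, 0.8]
finger_gap: 0.795
grip_force: 0.0
side 0.89 [315. 163.] 445 [ 0.677 -0.2    1.944  0.837]
side 0.83 [330. 309.] 948 [0.447 0.33  1.532 0.947]
side 0.75 [343. 160.] 468 [ 0.599 -0.244  1.888  0.813]
side 0.43 [359. 176.] 2837 [ 0.498 -0.163  0.559  0.178]
shift [-0.172  0.844 -0.115] turn [ 1.025  0.231 -0.241] deg 92.7 mm 434.6
q [ 0.03  0.11 -0.49  0.59 -0.7   1.01] tcp [ 0.5329 -0.0854  0.2398] gap 68.0 grip 0.0 F [-0.   0.8 -0.7] t 15.8333
```

```bash
python3 -m handwheel '[[68,-0.01,0.05,0,0.084,0.019,-0.02],[68,-0.03,0.12,0,0.167,0.038,-0.039],[68,-0.04,0.19,0,0.25,0.056,-0.059],[68,-0.06,0.26,0,0.334,0.075,-0.079],[68,-0.07,0.33,0,0.418,0.094,-0.098],[68,-0.09,0.4,0,0.5,0.113,-0.118],[68,-0.1,0.47,0,0.585,0.132,-0.138],[68,-0.12,0.54,0,0.668,0.15,-0.157],[68,-0.13,0.61,0,0.75,0.17,-0.177],[68,-0.15,0.68,0,0.835,0.188,-0.197],[68,-0.16,0.75,0,0.92,0.207,-0.216],[68,-0.17,0.82,0,1,0.226,-0.236]]'
python3 see.py side top; python3 mv.py grasp .447 .329 1.555 .1
```

```text
clock: 16.83
tcp_pos: [0.4473, 0.3254, 0.2381]
eef_rot: [-1.81, -1.855, -0.662]
force: [0.3, 1.1, -0.6]
finger_gap: 0.795
grip_force: 0.0
side 0.91 [331. 309.] 968 [0.447 0.33  1.554 0.966]
side 0.53 [316. 159.] 397 [ 0.685 -0.225  2.047  0.886]
top 0.82 [382. 160.] 394 [ 0.66  -0.145  2.416  0.656]
top 0.61 [397. 187.] 360 [ 0.584 -0.188  2.188  0.64 ]
top 0.47 [204. 236.] 128 [0.45  0.341 1.566 0.225]
shift [ 0.     0.026 -0.31 ] turn [ 0.075  0.014 -0.022] deg 6.9 mm 155.6
q [ 0.14  0.17 -0.34  0.95  0.66  1.73] tcp [0.4471 0.3238 0.2374] gap 67.8 grip 0.0 F [-0.2  0.4  1.1] t 17.0333
```

```bash
python3 -m handwheel '[[68,0,0.026,-0.05,0.075,0.014,-0.022],[68,0,0.026,-0.12,0.075,0.014,-0.022],[68,0,0.026,-0.2,0.075,0.014,-0.022],[68,0,0.026,-0.28,0.075,0.014,-0.022],[68,0,0.026,-0.34,0.075,0.014,-0.022],[68,0,0.026,-0.4,0.075,0.014,-0.022],[68,0,0.026,-0.44,0.075,0.014,-0.022],[68,0,0.026,-0.46,0.075,0.014,-0.022],[68,0,0.026,-0.46,0.075,0.014,-0.022]]'; python3 mv.py grasp .447 .329 1.555 .025
```

```text
clock: 17.78
tcp_pos: [0.4471, 0.3365, 0.0065]
eef_rot: [-1.777, -1.748, -0.735]
force: [-0.6, 0.2, -0.2]
finger_gap: 0.795
grip_force: 0.0
shift [0.    0.    0.002] turn [0. 0. 0.] deg 0.0 mm 0.8
q [ 0.12  0.47 -0.75  0.21  0.78  1.76] tcp [0.4471 0.3365 0.0065] gap 67.9 grip 0.0 F [-0.6  0.2 -0.2] t 17.7833
```

```bash
python3 -m handwheel '[[30,0,0,0.002,0,0,0],[30,0,0,0.002,0,0,0],[30,0,0,0.002,0,0,0],[30,0,0,0.002,0,0,0],[30,0,0,0.002,0,0,0],[30,0,0,0.002,0,0,0],[30,0,0,0.002,0,0,0],[30,0,0,0.06,0,0,0],[30,0,0,0.14,0,0,0],[30,0,0,0.22,0,0,0],[30,0,0,0.3,0,0,0],[30,0,0,0.38,0,0,0]]' 50
python3 mv.py place .4985 -.206 .23
```

```text
clock: 18.78
tcp_pos: [0.4467, 0.3373, 0.2013]
eef_rot: [-1.774, -1.749, -0.74]
force: [0.8, 0.4, -1.5]
finger_gap: 0.555
grip_force: 51.9
shift [ 0.119 -1.118  0.122] turn [-1.031 -0.227  0.243] deg 93.1 mm 565.7
q [ 0.12  0.2  -0.47  0.77  0.78  1.76] tcp [0.4467 0.3373 0.2013] gap 47.4 grip 51.944605400785804 F [ 0.8  0.4 -1.5] t 18.7833
```

```bash
python3 -m handwheel '[[30,0.01,-0.05,0.06,-0.084,-0.018,0.02],[30,0.02,-0.12,0.12,-0.167,-0.037,0.039],[30,0.03,-0.19,0.14,-0.25,-0.055,0.059],[30,0.04,-0.27,0.14,-0.334,-0.073,0.079],[30,0.05,-0.35,0.14,-0.418,-0.092,0.098],[30,0.06,-0.43,0.14,-0.5,-0.11,0.118],[30,0.07,-0.51,0.14,-0.585,-0.129,0.138],[30,0.08,-0.59,0.14,-0.668,-0.147,0.157],[30,0.09,-0.67,0.14,-0.75,-0.165,0.177],[30,0.1,-0.75,0.14,-0.835,-0.184,0.197],[30,0.11,-0.83,0.14,-0.92,-0.202,0.216],[30,0.119,-0.91,0.14,-1,-0.22,0.236]]'
python3 mv.py place .4985 -.206 .18
```

```text
clock: 19.78
tcp_pos: [0.5069, -0.1191, 0.2699]
eef_rot: [1.389, 2.122, -0.446]
force: [2.0, -0.4, -1.8]
finger_gap: 0.549
grip_force: 52.0
shift [-0.001 -0.206 -0.115] turn [-0.082 -0.019  0.02 ] deg 7.4 mm 117.9
q [-0.1   0.03 -0.43  0.73 -0.55  0.95] tcp [ 0.5069 -0.1191  0.2699] gap 46.9 grip 51.9559062528424 F [ 2.  -0.4 -1.8] t 19.7833
```

```bash
python3 -m handwheel '[[30,0,-0.08,0,-0.05,-0.01,0.01],[30,0,-0.16,0,-0.082,-0.019,0.02],[30,0,-0.206,-0.03,-0.082,-0.019,0.02],[30,0,-0.206,-0.1,-0.082,-0.019,0.02],[30,0,-0.206,-0.17,-0.082,-0.019,0.02],[30,0,-0.206,-0.23,-0.082,-0.019,0.02],[30,0,-0.206,-0.23,-0.082,-0.019,0.02],[30,0,-0.206,-0.23,-0.082,-0.019,0.02]]'
python3 mv.py place .4985 -.206 .036
python3 -c "
from h import *
a=eyes.snapshot('side')[60:260,220:520];b=eyes.snapshot('top')[100:300,280:480]
cv2.imwrite('pics/s5.png',np.hstack([cv2.resize(a,(0,0),fx=1.6,fy=1.6),cv2.resize(b,(320,320))]))
print((proj('top',[[.4985,-.206,.21]])-[280,100])*1.6)"
```

```text
clock: 20.45
tcp_pos: [0.5062, -0.2203, 0.1533]
eef_rot: [1.29, 2.06, -0.529]
force: [0.2, -0.3, -0.9]
finger_gap: 0.554
grip_force: 52.0
shift [ 0.    -0.003 -0.17 ] turn [-0.004 -0.002  0.   ] deg 0.4 mm 85.0
q [-0.29  0.12 -0.8   0.06 -0.54  0.66] tcp [ 0.5062 -0.2203  0.1533] gap 47.3 grip 52.033039508387446 F [ 0.2 -0.3 -0.9] t 20.45
[[223.11912444 181.3469971 ]]
```

View pics/s5.png

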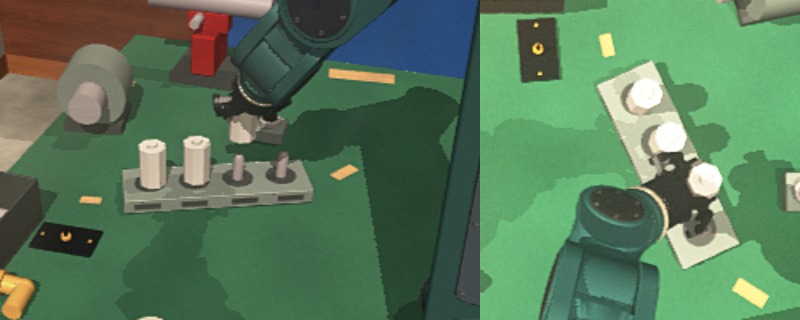

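The first two bowls are upright. The third has its boss at crop (225,180) against a predicted (223,181), so I lower it.

```bash

python3 -m handwheel '[[30,0.001,-0.003,-0.02,0,0,0],[30,0.001,-0.003,-0.05,0,0,0],[30,0.001,-0.003,-0.08,0,0,0],[30,0.001,-0.003,-0.11,0,0,0],[30,0.001,-0.003,-0.13,0,0,0],[30,0.001,-0.003,-0.15,0,0,0],[30,0.001,-0.003,-0.162,0,0,0],[30,0.001,-0.003,-0.169,0,0,0],[30,0.001,-0.003,-0.174,0,0,0],[30,0.001,-0.003,-0.178,0,0,0],[30,0.001,-0.003,-0.178,0,0,0]]'
python3 mv.py place .4985 -.206 .03
```

```text
clock: 21.47
tcp_pos: [0.5086, -0.2216, 0.0665]
eef_rot: [1.288, 2.056, -0.525]
force: [-1.6, 7.9, -2.1]
finger_gap: 0.554
grip_force: 52.7
shift [-0.005 -0.001 -0.008] turn [-0.004  0.001 -0.001] deg 0.4 mm 4.8
q [-0.29  0.29 -0.94 -0.26 -0.54  0.66] tcp [ 0.5086 -0.2216  0.0665] gap 47.3 grip 52.7266056778808 F [-1.6  7.9 -2.1] t 21.4667
```

```bash
python3 -m handwheel '[[30,-0.004,0.002,-0.001,0,0,0],[30,-0.004,0.002,-0.003,0,0,0],[30,-0.004,0.002,-0.005,0,0,0],[30,-0.004,0.002,-0.005,0,0,0]]'
python3 mv.py place .4985 -.206 .03
```

```text
clock: 21.8
tcp_pos: [0.507, -0.2216, 0.0658]
eef_rot: [1.288, 2.051, -0.528]
force: [-13.5, 17.5, 30.9]
finger_gap: 0.554
grip_force: 56.7
shift [-0.002 -0.001 -0.007] turn [-0.001  0.003  0.   ] deg 0.3 mm 3.6
q [-0.29  0.29 -0.95 -0.27 -0.55  0.66] tcp [ 0.507  -0.2216  0.0658] gap 47.3 grip 56.70594191564305 F [-13.5  17.5  30.9] t 21.8
```

```bash
python3 -m handwheel '[[30,0.001,0,0.002,0,0,0],[30,0.001,0,0.003,0,0,0],[68,0.001,0,0.003,0,0,0],[68,0.001,0,0.003,0,0,0],[68,0.001,0,0.003,0,0,0],[68,-0.02,0.041,0.046,0,0,0],[68,-0.045,0.09,0.1,0,0,0],[68,-0.07,0.145,0.16,0,0,0],[68,-0.1,0.2,0.3,0,0,0],[68,-0.1,0.2,0.3,0,0,0],[68,-0.1,0.2,0.4,0,0,0],[68,-0.1,0.2,0.45,0,0,0]]'
python3 mv.py down .4905 -.434 .12
python3 -c "
from h import *
a=eyes.snapshot('side')[60:260,220:520];b=eyes.snapshot('top')[100:300,280:480]
cv2.imwrite('pics/s6.png',np.hstack([cv2.resize(a,(0,0),fx=1.6,fy=1.6),cv2.resize(b,(320,320))]))
T=R.from_euler('z',-np.pi/2).as_matrix()
s=robot.get_state();r0=R.from_rotvec(s['eef_rot']);y=r0.as_matrix()[:,1];print('y',y)
y[2]=0;y/=np.linalg.norm(y);z=np.array([0,0,-1.]);t=(R.from_matrix(np.c_[np.cross(y,z),y,z])*r0.inv()).as_rotvec()/1.5;print('turn to down',t.round(3))"
```

```text
clock: 22.8
tcp_pos: [0.455, -0.1203, 0.2907]
eef_rot: [1.288, 2.056, -0.526]
force: [1.9, -0.1, 0.6]
finger_gap: 0.799
grip_force: 0.0
shift [ 0.071 -0.627 -0.341] turn [ 0. -0.  0.] deg 0.0 mm 358.9
q [-0.06 -0.09 -0.55  0.65 -0.66  0.9 ] tcp [ 0.455  -0.1203  0.2907] gap 68.2 grip 0.0 F [ 1.9 -0.1  0.6] t 22.8
y [0.89951316 0.43679199 0.0094247 ]
turn to down [0.468 0.234 0.002]
```

View pics/s6.png

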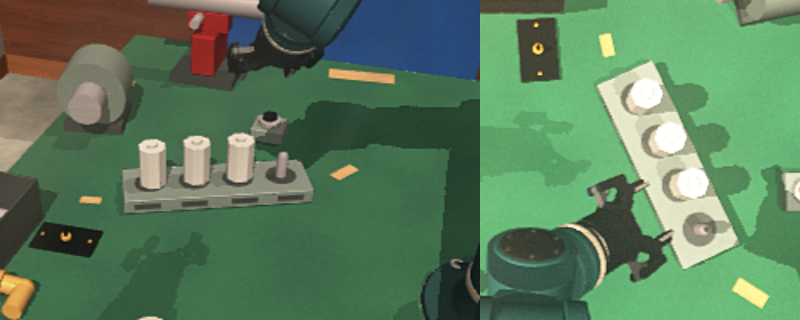

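All three bowls stand upright on pegs 3, 2 and 1, with rims on the deck in an even line. Next I shut the fingers and go over the start push at z ≈ 0.29.

```bash
python3 -m handwheel '[[0,0,0,0,0.08,0.04,0],[0,0,-0.05,0.02,0.16,0.08,0],[0,0.02,-0.12,0.02,0.25,0.125,0],[0,0.04,-0.2,0.02,0.33,0.165,0],[0,0.05,-0.28,0.02,0.41,0.205,0],[0,0.06,-0.36,0.02,0.468,0.234,0.002],[0,0.071,-0.44,0.02,0.468,0.234,0.002],[0,0.071,-0.52,0.02,0.468,0.234,0.002],[0,0.071,-0.6,0.02,0.468,0.234,0.002],[0,0.071,-0.627,0,0.468,0.234,0.002],[0,0.071,-0.627,-0.05,0.468,0.234,0.002],[0,0.071,-0.627,-0.1,0.468,0.234,0.002]]' 40
python3 mv.py down .4905 -.434 .06
python3 - <<'E'
from h import *
print("boss proj",(proj('top',[[.4985,-.206,.116],[.5745,-.1695,.116],[.65,-.1325,.116]])-[280,100])*1.6+[480,0])
for n in("top","side"):
    im=eyes.snapshot(n)
    for d in spotter.masks_of(n,"start_top")[:2]: print(n,d["score"],d["bbox"])
    for d in spotter.pinpoint(n,"start_top")[:3]: print(n,round(d["score"],2),d["uv"],ray(n,d["uv"],.045))
E
```

```text
clock: 23.9
tcp_pos: [0.4908, -0.4374, 0.2352]
eef_rot: [-1.661, -2.658, 0.004]
force: [0.3, 0.4, -0.7]
finger_gap: -0.001
grip_force: 0.0
shift [-0.001  0.007 -0.35 ] turn [-0. -0.  0.] deg 0.0 mm 175.2
q [-0.85  0.51  0.35  1.42 -0.    0.27] tcp [ 0.4908 -0.4374  0.2352] gap -0.1 grip 0.0 F [ 0.3  0.4 -0.7] t 23.9
boss proj [[690.28764034 184.48987974]
 [667.31390253 138.74960819]
 [644.27091462  93.75606806]]
top 0.4 [147.0, 196.1] [0.55853058 0.51517099 0.045     ]
top 0.26 [393.7, 203.1] [ 0.53639335 -0.17198263  0.045     ]
side 0.63 [384.9, 131.3, 7.9, 4.3]
side 0.37 [362.2, 142.5, 16.7, 31.5]
side 0.66 [370.7, 159.4] [ 0.50704086 -0.24562335  0.045     ]
side 0.38 [389.2, 133.0] [ 0.48817626 -0.42857283  0.045     ]
side 0.37 [312.0, 169.0] [ 0.66404272 -0.13646996  0.045     ]
```

Boss pixels match the peg projections within 2 crop pixels, about 3 mm. Now I descend over the push.

```bash
python3 -m handwheel '[[0,0,0.007,-0.08,0,0,0],[0,0,0.007,-0.16,0,0,0],[0,0,0.007,-0.24,0,0,0],[0,0,0.007,-0.3,0,0,0],[0,0,0.007,-0.34,0,0,0],[0,0,0.007,-0.36,0,0,0],[0,0,0.007,-0.36,0,0,0]]'
python3 -m handwheel '[[0,0,0,-0.004,0,0,0],[0,0,0,-0.008,0,0,0],[0,0,0,-0.012,0,0,0],[0,0,0,-0.016,0,0,0],[0,0,0,-0.016,0,0,0]]'
```

```text
clock: 24.78
tcp_pos: [0.491, -0.4307, 0.0569]
eef_rot: [-1.656, -2.66, 0.003]
force: [0.1, 0.3, 0.5]
finger_gap: 0.004
grip_force: 0.0
clock: 25.2
tcp_pos: [0.4914, -0.4316, 0.0501]
eef_rot: [-1.658, -2.661, 0.005]
force: [1.3, -1.4, 2.3]
finger_gap: 0.001
grip_force: 1.2
```

Contact at z ≈ 0.050 or a little higher; the push needs about 6 mm more.

```bash
python3 -m handwheel '[[0,0,0,-0.004,0,0,0],[0,0,0,-0.007,0,0,0],[0,0,0,-0.007,0,0,0]]';python3 -m handwheel '[[0,0,0,-0.003,0,0,0],[0,0,0,-0.005,0,0,0],[0,0,0,-0.005,0,0,0]]'
```

```text
clock: 25.45
tcp_pos: [0.4914, -0.4315, 0.0462]
eef_rot: [-1.658, -2.661, 0.004]
force: [3.0, -2.2, 4.9]
finger_gap: 0.002
grip_force: 2.4
clock: 25.7
tcp_pos: [0.4915, -0.4317, 0.0457]
eef_rot: [-1.659, -2.663, 0.005]
force: [-2.1, 3.1, 24.2]
finger_gap: 0.003
grip_force: 12.8
```

The push is at its stop: the height stalled and the force jumped to 24 N. Now retreat and check.

```bash
python3 -m handwheel '[[0,0,0,0,0,0,0],[0,0,0,0.03,0,0,0],[0,0,0,0.08,0,0,0],[0,0,0,0.16,0,0,0],[0,0,0,0.24,0,0,0],[0,0,0,0.32,0,0,0],[0,0,0,0.4,0,0,0],[0,0,-0.08,0.4,0,0,0],[0,0,-0.1,0.4,0,0,0],[0,0,-0.1,0.4,0,0,0],[0,0,-0.1,0.4,0,0,0]]'
python3 -c "
from h import *
a=eyes.snapshot('side')[60:260,220:520];b=eyes.snapshot('top')[100:300,280:480+50]
cv2.imwrite('pics/s7.png',np.hstack([cv2.resize(a,(0,0),fx=1.4,fy=1.4),cv2.resize(b,(350,280))]))
print(robot.get_state()['force'])"
```

```text
clock: 26.62
tcp_pos: [0.4905, -0.4811, 0.2426]
eef_rot: [-1.658, -2.658, 0.003]
force: [0.4, -0.1, -0.3]
finger_gap: -0.002
grip_force: 0.0
[-0.76988679 -0.45025726  0.28686151]
```

View pics/s7.png

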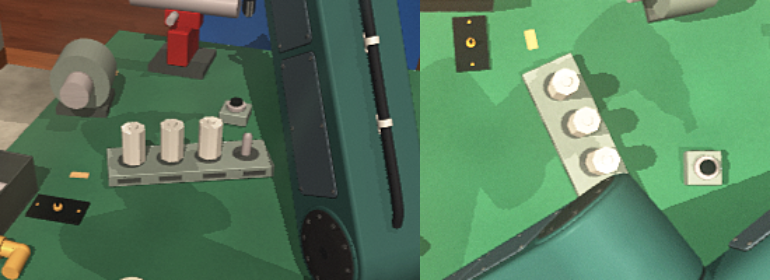

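All three bowls are seated, the push is up again at crop (236,102), and the arm is clear. Handing in.

```bash
python3 -c "
from workcell import robot
print(robot.sign_off())"
```

```text
the job is handed in; nothing more can be done
None
```

All three bowls on the bench are mouth down on pegs 1, 2 and 3 with their rims on the deck; the start push was pressed to its stop and sprang back, and the job is handed in, with no verdict returned.

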